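# Sweep the spare nuts off the assembly board into their carton

### The job

Clear the three loose hex nuts off the raised plywood assembly board: with the fingertips, sweep them along the board and over its end so that they drop into the open carton that already holds nuts. Only push the nuts, never pinch or lift one, and leave the white lampholder and the black cap standing where they are on the board.

Things in the scene. Friction and masses are not known exactly. Their poses are not given: they have to be found in the camera images.
- board: Raised plywood assembly board, fixed: 320 mm (its x) by 360 mm (its y), its flat top 70 mm above the table. A wooden strip 14 mm wide and 12 mm high runs along each of the two long edges (x = -160 to -146 and +146 to +160 mm); the two ends (y = -180 and +180 mm) are open and flush, and a carton stands against each. Origin: on the table under the board's centre; z up. Its yaw and place vary.
- nut_carton: Low open cardboard carton, fixed, with a single layer of steel hex nuts lying in it: 300 mm (its x) by 140 mm (its y), 60 mm high, walls and floor 4 mm; folded-out flaps at its two x ends. It stands with its long side 3 mm off one open end of the board (either end, +y or -y of the board), its x parallel to the board's x, its rim 10 mm below the board's top. Origin: on the table under its centre.
- holder_carton: Carton of the same size holding twelve white porcelain lampholders, at the other end of the board. Not to be filled with nuts. Origin: on the table under its centre.
- nut1_center (a point): Centre of a loose galvanised steel hex nut lying flat on the board: 30 mm across flats, 34.6 mm across corners, 16 mm high (this point is 8 mm above its underside), about 65 g. The three nuts are alike.
- nut2_center (a point): Centre of a loose galvanised steel hex nut lying flat on the board: 30 mm across flats, 34.6 mm across corners, 16 mm high (this point is 8 mm above its underside), about 65 g. The three nuts are alike.
- nut3_center (a point): Centre of a loose galvanised steel hex nut lying flat on the board: 30 mm across flats, 34.6 mm across corners, 16 mm high (this point is 8 mm above its underside), about 65 g. The three nuts are alike.
- nut1: The same hex nut as nut1_center; origin at the centre of its underside, z along its axis.
- nut2: The same hex nut as nut2_center; origin at the centre of its underside, z along its axis.
- nut3: The same hex nut as nut3_center; origin at the centre of its underside, z along its axis.
- lampholder: White porcelain lampholder standing on the board: foot 44 mm across, 50 mm high. Stays. Origin: centre of its underside. It, the cap and one nut stand in any order in a row along the middle of the board (within 15 mm of its x = 0, about 115 mm apart); the other two nuts lie 73 to 97 mm to either side of that row; the board there is otherwise free.
- post_cap: Black ribbed plastic cap standing on the board: 50 mm across, 22 mm high. Stays. Origin: centre of its underside.

How it is judged:
At the end, for the whole second after the job is handed in: All three nuts lie at rest inside the carton of nuts (centres within its walls and below its rim); the lampholder and the cap still stand upright on the board, within 15 mm of where they began (x of nut1_center in the frame of nut_carton between -0.146 and 0.146 m and y of nut1_center in the frame of nut_carton between -0.066 and 0.066 m and z of each of nut1_center, nut2_center, nut3_center in the frame of nut_carton below 0.06 m and linear speed of each of nut1, nut2, nut3 below 0.03 m/s and x of nut2_center in the frame of nut_carton between -0.146 and 0.146 m and y of nut2_center in the frame of nut_carton between -0.066 and 0.066 m and x of nut3_center in the frame of nut_carton between -0.146 and 0.146 m and y of nut3_center in the frame of nut_carton between -0.066 and 0.066 m and not (distance of lampholder from where it was at the start of the episode above 0.015 m) and not (distance of post_cap from where it was at the start of the episode above 0.015 m) and angle between each of lampholder, post_cap's own z axis and vertical below 0.2 rad); the robot touches nothing.
It fails at once if a nut is lifted: its centre rises more than 14 mm above where it lies on the board (height (world z) of any of nut1_center, nut2_center, nut3_center above 0.092 m).
It fails at once if a nut is pinched or pressed hard (more than 30 N from the fingers) (contact force between the fingers and nut1 above 30 N or contact force between the fingers and nut2 above 30 N or contact force between the fingers and nut3 above 30 N).
It fails at once if the lampholder or the cap on the board is displaced by more than 15 mm (distance of any of lampholder, post_cap from where it was at the start of the episode above 0.015 m).
It also fails if it takes over 58 s, if anything falls off the work surface, if the arm or the gripper's body presses on something with over 40 N, if the wrist force passes 120 N, or if a joint passes its speed limit or range.

### The arm

A 7-joint arm with a two-finger parallel gripper is mounted at the origin on the work surface. World frame = base frame: x ahead of the robot, y to its left, z up, the work surface at z = 0. Lengths are in m, angles in rad, forces in N, time in s.
With the tool pointing down it reaches from about 0.4 to 0.875 m from the base axis. Payload 4.4 kg.
Tool frame: the origin (TCP) lies midway between the tips of the shut fingers; the grasp point (between the pads) lies 19 mm behind it; z points along the fingers, y is the direction in which the jaws open and shut (so a half turn about z gives the same grasp; the last joint's range is limited). The gripper opens to 85 mm and grips with 20 to 120 N. Pads are 22 mm wide; open, the fingers measure 114 mm over their backs; the gripper's body (76 mm by 85 mm) begins 54 mm behind the grasp point. The pads swing forward as they close: fully open they stand 13 mm farther back than shut.
Start: joints at [-0.066, 0.628, 0.038, 1.517, -0.027, 0.996, -0.02], TCP at [0.65, 0, 0.231] pointing down, gripper open.
Joint ranges: [-3.06, 3.06], [-0.37, 2.12], [-1.25, 1.32], [0.18, 2.47], [-1.1, 4.24], [0.23, 1.98], [-2.94, 2.94]. Speed limits (rad/s): [2.57, 2.57, 3.14, 3.14, 3.14, 3.14, 3.14].

### API

Orientations are given as a rotation vector (axis times angle).
In Python, from plant import r, viewer, job_done gives the robot as it stands. The module is installed in compiled form; this text tells all that it offers.
- The arm moves only by the shell command python3 -m inch 'ROWS' [FORCE]. ROWS is text: rows parted by semicolons, each of 5 numbers parted by spaces: the gripper's target within -1 to 1 (shut at 1, half-way at 0, fully open at -1), then the shift along the tool's x, y, z in units of 40 mm (1.0 is 40 mm), then the turn about the tool's z in rad. A call has exactly 8 rows; each row shifts and turns the commanded pose from where the row before left it, along the tool's axes as they then stand; what a row does not reach is not made up. A row lasts 1/12 s, in which the tool goes at most 41.7 mm and 7.16 degrees, less where a joint would pass 70% of its speed; a pose out of reach is approached as far as the arm can. A call is refused whole if a number of a shift passes 1 or a number of a turn 0.125, either way. A call with a gripper value outside its range is refused whole. The fingers move at their own pace and stop on an object; FORCE is the grip in N (left out, the last holds). Time passes only in rows, so rows that do not move let the fingers close, or fill a call up. It gives the time, the measured TCP pose, the force and the opening at its end, in the units of the state.
- r.read_state(): the state, without advancing time (a new reading comes with each control period).
- viewer.snapshot(name): name is "scene" or "side" or "wrist"; returns a dict with "color" (420x560x3 uint8, blue, green, red), "mtx" (3x3 intrinsics, pixels), "rvec" (rotation vector, rad) and "tvec" (3), from world to camera coordinates, as OpenCV has them. Camera axes: x right, y down, z forward; pixel columns grow to the right and rows downward; lengths in m; the calibration is good to about 2 mm. A picture is of the moment at which its call begins. There is no depth.
- job_done(): hands the job in, once; it reports no verdict.
Trained networks look in the newest picture that a camera, given by its name, has taken for a name from the list of things; names that differ only in an ending like _2 or _b are one class to them, and where a whole thing is asked for, a point or a joint stands for the part that bears it (a point fixed in the world has none). Each returns a list of dicts, best first, with "p" (0 to 1); they miss things now and then, are a little off and sometimes report something else, mostly with a low value. They report only what shows in the picture. A call takes as long as a camera call.
- viewer.search_frame(label, camera): "rect" ([left, top, width, height] in pixels, round what is visible of it).
- viewer.silhouettes(label, camera): "mask" (420x560 bool, what is visible of it) and "rect" ([left, top, width, height] in pixels, round what is visible of it).
- viewer.mark_of(label, camera): "centre" ([column, row] in pixels: a listed point, or the origin of a listed thing).
The state is a dict: "t": time; "joints": joint angles; "dq": joint speeds; "joint_efforts": joint torques, N m; "tool_pos": TCP position; "eef_rot": TCP orientation; "wrist_force": force on the tool from outside, world axes, zero at the start; "wrist_torque": the same for the moment, N m; "width": finger opening in m.
Only numpy, scipy, OpenCV 4.12 (cv2) and the standard library are available. Lean on these libraries where they do the work, as an engineer would, in place of code of your own. Each camera call takes 0.05 s, during which the arm holds its last target.

## Working session

There is one attempt and no reset: what is moved stays moved. The work goes in short steps, Python scripts to look and compute and a shell command to move; the robot and the scene stay as the last step left them, time stands still between calls to the robot, and variables do not carry over. Pictures are saved under pics/ and viewed, and the job is handed in when it is done.

```bash
mkdir -p pics; ls; python3 - <<'E'
from plant import r, viewer
import cv2
print(r.read_state())
for n in ["scene","side","wrist"]:
    s=viewer.snapshot(n); cv2.imwrite(f"pics/{n}0.png",s["color"])
    print(n,s["mtx"].tolist(),s["rvec"],s["tvec"])
    for l in ["board","nut_carton","holder_carton","nut1_center","lampholder","post_cap"]:
        print(l,[(round(d["p"],2),[round(float(v)) for v in d["centre"]]) for d in viewer.mark_of(l,n)][:6])
E
```

```text
pics
{'t': 0.0, 'joints': array([-0.06580977,  0.62934291,  0.03841111,  1.51834691, -0.02699811,
        0.99626372, -0.0199791 ]), 'dq': array([ 9.03932327e-04, -1.11488535e-03,  2.34209943e-04,  1.74286300e-03,
       -1.74934938e-03, -9.45144207e-05, -1.34922923e-03]), 'joint_efforts': array([-1.11932164e-03, -5.63405585e+01,  1.22606792e+00, -1.93450052e+01,
        1.09587883e-02,  1.05136272e-02, -8.84369996e-06]), 'tool_pos': array([6.49398422e-01, 5.36162883e-05, 2.30397326e-01]), 'eef_rot': array([-2.22045911e+00, -2.22058596e+00,  2.05500731e-03]), 'wrist_force': array([-0.38860723, -0.97046889, -0.03915334]), 'wrist_torque': array([-0.0019148 , -0.05532046, -0.03252547]), 'width': 0.08547025939568727}
scene [[469.76501486438485, 0.0, 277.245604122598], [0.0, 469.76501486438485, 218.5644333800115], [0.0, 0.0, 1.0]] [ 2.17287992  1.56822915 -0.45119214] [-0.18304181 -0.42750241  1.40307079]
board [(0.75, [286, 220])]
nut_carton [(0.62, [180, 248])]
holder_carton [(0.95, [381, 197])]
nut1_center [(0.41, [266, 182])]
lampholder [(0.94, [325, 198])]
post_cap [(0.9, [228, 222])]
side [[406.29511059634854, 0.0, 274.3470871912475], [0.0, 406.29511059634854, 207.44296328602817], [0.0, 0.0, 1.0]] [ 1.98283342 -0.76827115  0.46727185] [-0.39239387  0.26661717  0.39459328]
board [(0.66, [266, 250])]
nut_carton [(0.73, [376, 331])]
holder_carton [(0.94, [196, 196])]
nut1_center [(0.92, [244, 234]), (0.63, [330, 223])]
lampholder [(0.88, [234, 194])]
post_cap [(0.86, [321, 249])]
wrist [[303.48082199230976, 0.0, 278.8931593692411], [0.0, 303.48082199230976, 209.78991610581429], [0.0, 0.0, 1.0]] [-2.82203165e+00 -7.92444075e-04 -6.80551626e-04] [-0.65024088 -0.04149589  0.37960027]
board [(0.77, [194, 153])]
nut_carton [(0.88, [202, 323])]
holder_carton []
nut1_center [(0.61, [175, 162]), (0.58, [100, 183])]
lampholder [(0.64, [173, 44])]
post_cap [(0.81, [192, 277])]
```

View pics/scene0.png

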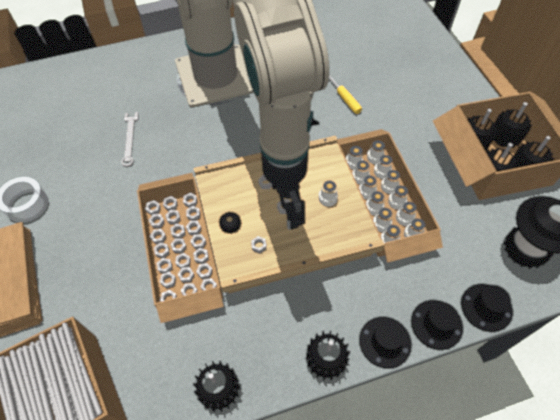

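View pics/side0.png

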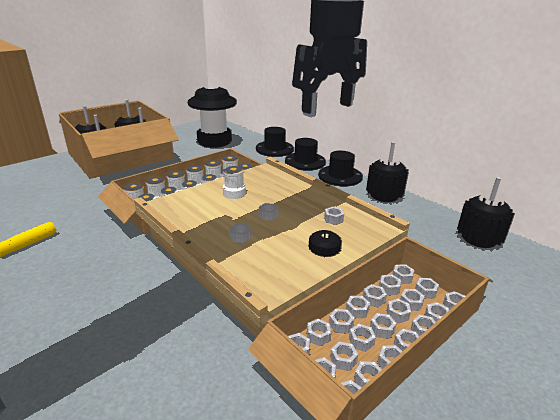

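View pics/wrist0.png

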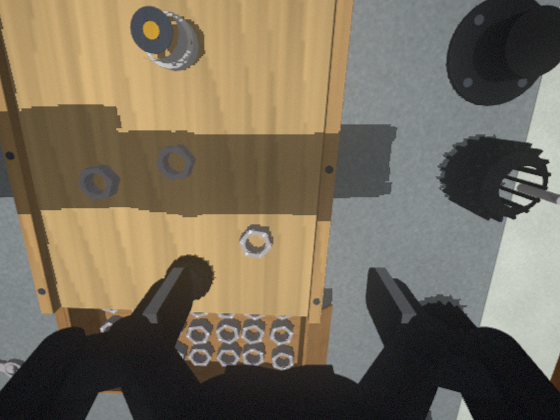

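```bash
cat > h.py <<'E'
import numpy as np, cv2
def ray(s,px,z):
    R=cv2.Rodrigues(np.array(s["rvec"],float))[0]; t=np.array(s["tvec"],float).ravel()
    c=-R.T@t; d=R.T@np.linalg.inv(s["mtx"])@np.array([px[0],px[1],1.])
    return c+d*(z-c[2])/d[2]
E
python3 - <<'E'
from h import *
from plant import r, viewer
hs={"nut1_center":.078,"nut2_center":.078,"nut3_center":.078,"lampholder":.07,"post_cap":.07,"board":0,"nut_carton":0,"holder_carton":0}
for n in ["scene","side","wrist"]:
    s=viewer.snapshot(n)
    print(n)
    for l,z in hs.items():
        print(l,[(round(d["p"],2),np.round(d["centre"]),np.round(ray(s,d["centre"],z)[:2],4)) for d in viewer.mark_of(l,n)][:4])
    if n=="wrist":
        for p in [(10,155),(41,292),(316,301),(328,169)]: print("screw",p,np.round(ray(s,p,.082),4))
        for p in [(352,0),(325,308),(0,100),(48,308),(62,310)]: print("edge",p,np.round(ray(s,p,.08),4))
        for p in [(175,162),(100,182),(256,241)]: print("nut",p,np.round(ray(s,p,.08),4))
E
```

```text
scene
nut1_center []
nut2_center [(0.7, array([260., 245.]), array([ 0.6271, -0.0501]))]
nut3_center [(0.59, array([287., 206.]), array([0.5509, 0.0377]))]
lampholder [(0.7, array([326., 199.]), array([0.558 , 0.1292]))]
post_cap [(0.59, array([229., 225.]), array([ 0.5526, -0.1001]))]
board [(0.61, array([287., 222.]), array([0.5469, 0.0377]))]
nut_carton [(0.59, array([180., 245.]), array([ 0.5275, -0.2222]))]
holder_carton [(0.96, array([383., 199.]), array([0.563 , 0.2858]))]
side
nut1_center [(0.76, array([239., 233.]), array([0.4682, 0.0122]))]
nut2_center [(0.58, array([336., 214.]), array([ 0.6322, -0.0515])), (0.45, array([332., 222.]), array([ 0.6042, -0.065 ]))]
nut3_center [(0.8, array([270., 213.]), array([0.5471, 0.0255]))]
lampholder [(0.47, array([268., 211.]), array([0.5595, 0.0432]))]
post_cap []
board [(0.9, array([267., 248.]), array([0.5481, 0.0328]))]
nut_carton [(0.88, array([376., 329.]), array([ 0.5324, -0.2162])), (0.32, array([267., 249.]), array([0.5461, 0.0304]))]
holder_carton []
wrist
nut1_center [(0.81, array([ 99., 182.]), array([0.4714, 0.011 ]))]
nu
[... 244 characters left out ...]
.1349]))]
post_cap [(0.88, array([192., 275.]), array([ 0.552 , -0.0984]))]
board [(0.83, array([195., 153.]), array([0.5477, 0.0301]))]
nut_carton [(0.64, array([200., 326.]), array([ 0.534 , -0.2245]))]
holder_carton []
screw (10, 155) [0.3934 0.0387 0.082 ]
screw (41, 292) [ 0.3858 -0.1126  0.082 ]
screw (316, 301) [ 0.692  -0.1242  0.082 ]
screw (328, 169) [0.6978 0.0254 0.082 ]
edge (352, 0) [0.7107 0.1664 0.08  ]
edge (325, 308) [ 0.7029 -0.135   0.08  ]
edge (0, 100) [0.3964 0.0882 0.08  ]
edge (48, 308) [ 0.3868 -0.1351  0.08  ]
edge (62, 310) [ 0.4022 -0.1378  0.08  ]
nut (175, 162) [0.5496 0.0318 0.08  ]
nut (100, 182) [0.4733 0.012  0.08  ]
nut (256, 241) [ 0.6261 -0.0516  0.08  ]
```

```bash
python3 -m inch '0.67 0.16 -0.55 0.2 0; 0.67 0.16 -0.55 0.2 0; 0.67 0.16 -0.55 0.3 0; 0.67 0.16 -0.55 0.4 0; 0.67 0.16 -0.55 0.4 0; 0.67 0.16 -0.55 0.4 0; 0.67 0.17 -0.55 0.4 0; 0.67 0.17 -0.58 0.2 0' 20; python3 - <<'E'
from h import *
from plant import r, viewer
for n in ["scene","side","wrist"]:
    s=viewer.snapshot(n); cv2.imwrite(f"pics/{n}1.png",s["color"]); print(n)
    for l,z in {"nut1_center":.078,"lampholder":.07,"post_cap":.07}.items():
        print(l,[(round(d["p"],2),np.round(d["centre"]),np.round(ray(s,d["centre"],z)[:2],4)) for d in viewer.mark_of(l,n)][:4])
print(r.read_state())
E
```

```text
t: 3.07
tool_pos: [0.4713, 0.0522, 0.1302]
eef_rot: [-2.221, -2.221, 0.001]
wrist_force: [0.4, 1.1, 0.0]
width: 0.0143
scene
nut1_center [(0.5, array([266., 181.]), array([0.4692, 0.0114]))]
lampholder [(0.81, array([328., 196.]), array([0.5499, 0.1375])), (0.45, array([258., 244.]), array([ 0.6208, -0.0534]))]
post_cap [(0.84, array([228., 226.]), array([ 0.5556, -0.1035]))]
side
nut1_center [(0.6, array([240., 232.]), array([0.4718, 0.0124])), (0.25, array([267., 249.]), array([ 0.4733, -0.05  ]))]
lampholder [(0.58, array([234., 193.]), array([0.5554, 0.1369])), (0.45, array([334., 221.]), array([ 0.6208, -0.0556]))]
post_cap [(0.83, array([322., 247.]), array([ 0.548, -0.094]))]
wrist
nut1_center [(0.71, array([274., 282.]), array([0.4713, 0.0109]))]
lampholder [(0.59, array([406., 104.]), array([0.5557, 0.1351]))]
post_cap [(0.69, array([366., 386.]), array([ 0.5513, -0.0988]))]
{'t': 3.6667, 'joints': array([-0.1882571 ,  0.54315245,  0.02888293,  2.09008625, -0.03061353,
        0.50812174, -0.13729935]), 'dq': array([-1.92242621e-03, -5.21065998e-04, -1.83995681e-03,  5.87283651e-03,
        7.02160680e-05, -3.10683089e-05, -1.09962553e-04]), 'joint_efforts': array([ 8.69773416e-03, -4.37556875e+01,  9.26871523e-01, -1.13051525e+01,
        7.18351279e-03, -7.76995264e-03,  3.88779845e-04]), 'tool_pos': array([0.47330142, 0.05185228, 0.13144096]), 'eef_rot': array([2.22173369e+00, 2.22060335e+00, 7.55815785e-04]), 'wrist_force': array([0.92673385, 0.20889094, 0.14292932]), 'wrist_torque': array([-0.04217671,  0.01885513,  0.00427342]), 'width': 0.013778787284159563}
```

View pics/side1.png

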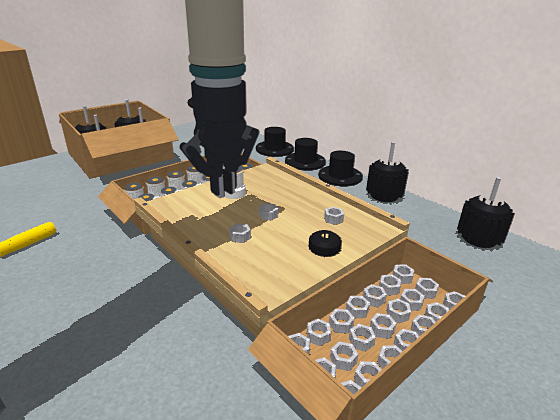

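View pics/wrist1.png

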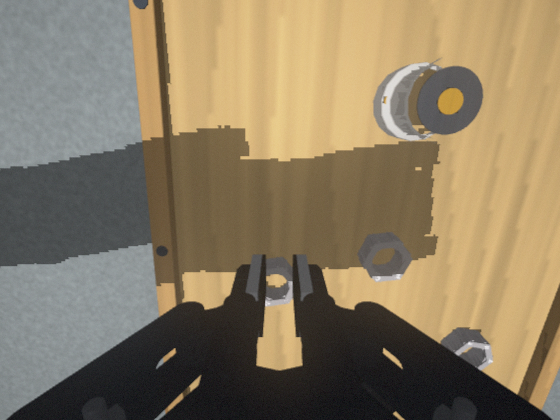

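```bash
python3 -m inch '0.67 0 0 0.5 0; 0.67 0 0 0.5 0; 0.67 0 0 0.4 0; 0.67 0 0 0 0; 0.67 -0.1 0 0 0; 0.67 -0.1 0 0 0; 0.67 -0.1 0 0 0; 0.67 -0.15 0 0 0'; python3 - <<'E'
from h import *
from plant import r, viewer
for n in ["side"]:
    s=viewer.snapshot(n); cv2.imwrite(f"pics/{n}2.png",s["color"])
print(r.read_state()["tool_pos"])
E
```

```text
t: 4.33
tool_pos: [0.4735, 0.0338, 0.0762]
eef_rot: [2.22, 2.221, 0.003]
wrist_force: [0.2, 1.0, -0.2]
width: 0.014
[0.4733648  0.03208652 0.07617971]
```

View pics/side2.png

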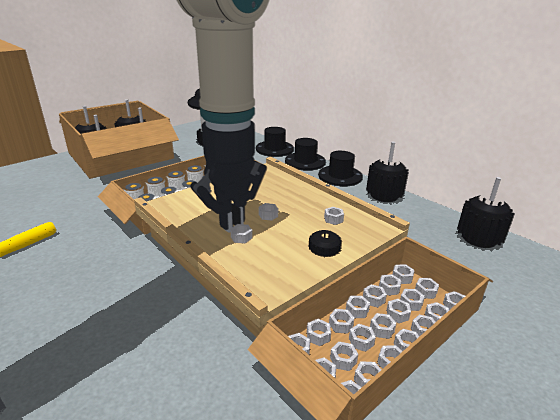

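The side view shows the fingertips just behind nut 1, around (235,228), touching it near (241,234). The path ahead is clear, so I'll keep pushing.

```bash
python3 -m inch '0.67 -0.2 0 0.05 0; 0.67 -0.3 0 0 0; 0.67 -0.3 0 0 0; 0.67 -0.3 0 0 0; 0.67 -0.3 0 0 0; 0.67 -0.3 0 0 0; 0.67 -0.3 0 0 0; 0.67 -0.3 0 0 0'; python3 - <<'E'
from h import *
from plant import r, viewer
for n in ["side"]:
    s=viewer.snapshot(n); cv2.imwrite(f"pics/{n}3.png",s["color"])
print(r.read_state()["tool_pos"])
E
```

```text
t: 5.05
tool_pos: [0.473, -0.0588, 0.0736]
eef_rot: [2.221, 2.221, 0.001]
wrist_force: [-0.5, 0.8, 1.2]
width: 0.0142
[ 0.47286282 -0.06192642  0.07360817]
```

View pics/side3.png

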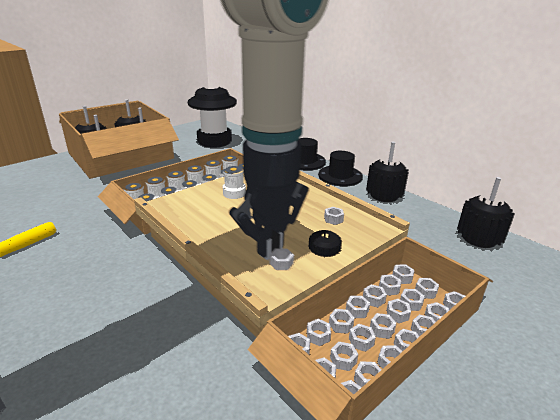

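Nut 1 (282,258) is still centred ahead of the fingers, and the cap at (325,243) is clear.

```bash
python3 -m inch '0.67 -0.4 0 0 0; 0.67 -0.4 0 0 0; 0.67 -0.4 0 0 0; 0.67 -0.4 0 0 0; 0.67 -0.4 0 0 0; 0.67 -0.4 0 0 0; 0.67 -0.4 0 0 0; 0.67 -0.4 0 0 0'; python3 - <<'E'
from h import *
from plant import r, viewer
for n in ["side"]:
    s=viewer.snapshot(n); cv2.imwrite(f"pics/{n}4.png",s["color"])
print(r.read_state()["tool_pos"])
E
```

```text
t: 5.77
tool_pos: [0.4726, -0.187, 0.0734]
eef_rot: [2.222, 2.221, -0.0]
wrist_force: [-0.7, 0.2, 0.4]
width: 0.0141
[ 0.47253262 -0.19123776  0.07348784]
```

View pics/side4.png

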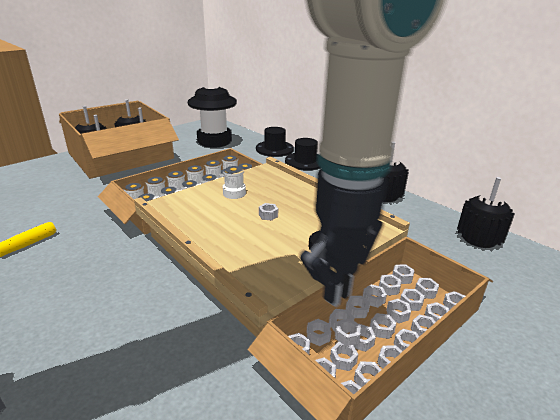

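Nut 1 has dropped into the carton. Nut 3 (268,212) lies behind the cap, so I'll raise the tool, come in behind nut 3 and turn about 0.5 rad for a slanted stroke past the cap.

```bash
python3 -m inch '0.67 0 0 -0.9 0; 0.67 0 0 -0.9 0; 0.67 0.8 0.3 0 0; 0.67 0.8 0.3 0 0; 0.67 0.8 0.3 0 0; 0.67 0.8 0.3 0 0; 0.67 0.8 0.3 0 0; 0.67 0.8 0.3 0 0'; python3 -m inch '0.67 0.84 0.29 0 0; 0.67 0.84 0.29 0 0; 0.67 0 0 0 0.12; 0.67 0 0 0 0.12; 0.67 0 0 0 0.12; 0.67 0 0 0 0.12; 0.67 0 0 0 0.02; 0.67 0 0 0 0';  python3 - <<'E'
from h import *
from plant import r, viewer
for n in ["side","wrist","scene"]:
    s=viewer.snapshot(n); cv2.imwrite(f"pics/{n}5.png",s["color"]); print(n)
    for l,z in {"nut1_center":.078,"lampholder":.07,"post_cap":.07}.items():
        print(l,[(round(d["p"],2),np.round(d["centre"]),np.round(ray(s,d["centre"],z)[:2],4)) for d in viewer.mark_of(l,n)][:4])
st=r.read_state();print(st["t"],st["tool_pos"],cv2.Rodrigues(st["eef_rot"])[0].round(3))
E
```

```text
t: 6.48
tool_pos: [0.5449, 0.0079, 0.1454]
eef_rot: [2.221, 2.221, 0.0]
wrist_force: [0.8, -0.7, -0.7]
width: 0.014
t: 7.15
tool_pos: [0.5677, 0.0735, 0.1452]
eef_rot: [2.7, 1.606, -0.001]
wrist_force: [-0.1, 0.4, 0.1]
width: 0.0139
side
nut1_center [(0.59, array([348., 336.]), array([ 0.4292, -0.2356]))]
lampholder [(0.76, array([232., 191.]), array([0.5579, 0.1452])), (0.69, array([347., 333.]), array([ 0.4382, -0.2289]))]
post_cap [(0.97, array([322., 248.]), array([ 0.5458, -0.0959]))]
wrist
nut1_center []
lampholder [(0.61, array([223., 154.]), array([0.5569, 0.136 ]))]
post_cap [(0.42, array([348., 381.]), array([ 0.5488, -0.0975]))]
scene
nut1_center [(0.48, array([179., 218.]), array([ 0.5049, -0.2047]))]
lampholder [(0.77, array([329., 197.]), array([0.5546, 0.1389])), (0.55, array([178., 219.]), array([ 0.5011, -0.206 ]))]
post_cap [(0.84, array([230., 224.]), array([ 0.5514, -0.0972]))]
7.75 [0.56801494 0.0731444  0.14531948] [[ 0.479  0.878 -0.   ]
 [ 0.878 -0.479  0.   ]
 [ 0.    -0.    -1.   ]]
```

View pics/side5.png

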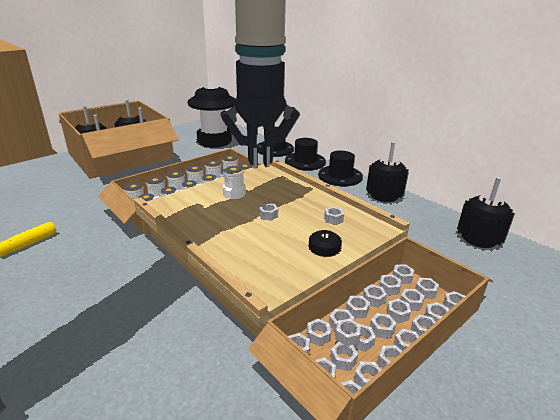

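View pics/wrist5.png

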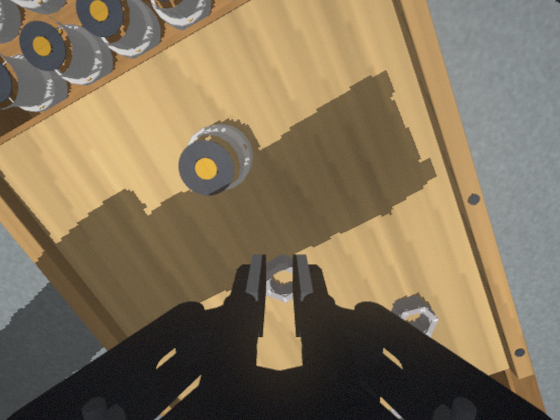

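The wrist view shows nut 3 centred between the fingers at (281,277), with the lampholder behind them at (215,160). Next I descend and make the slanted stroke.

```bash
python3 -m inch '0.67 -0.1 0 0.6 0; 0.67 0 0 0.6 0; 0.67 0 0 0.6 0; 0.67 -0.05 0 0 0; 0.67 -0.1 0 0 0; 0.67 -0.1 0 0 0; 0.67 -0.1 0 0 0; 0.67 -0.2 0 0 0'; python3 -m inch '0.67 -0.3 0 0 0; 0.67 -0.3 0 0 0; 0.67 -0.3 0 0 0; 0.67 -0.3 0 0 0; 0.67 -0.3 0 0 0; 0.67 -0.3 0 0 0; 0.67 -0.3 0 0 0; 0.67 -0.3 0 0 0'; python3 - <<'E'
from h import *
from plant import r, viewer
for n in ["side"]:
    s=viewer.snapshot(n); cv2.imwrite(f"pics/{n}6.png",s["color"])
print(r.read_state()["tool_pos"])
E
```

```text
t: 8.42
tool_pos: [0.5559, 0.0508, 0.0737]
eef_rot: [2.701, 1.604, 0.002]
wrist_force: [0.3, -0.7, 0.1]
width: 0.014
t: 9.08
tool_pos: [0.509, -0.0349, 0.0734]
eef_rot: [2.702, 1.603, 0.0]
wrist_force: [0.2, 1.2, 1.5]
width: 0.0139
[ 0.5072043  -0.03782985  0.07328675]
```

View pics/side6.png

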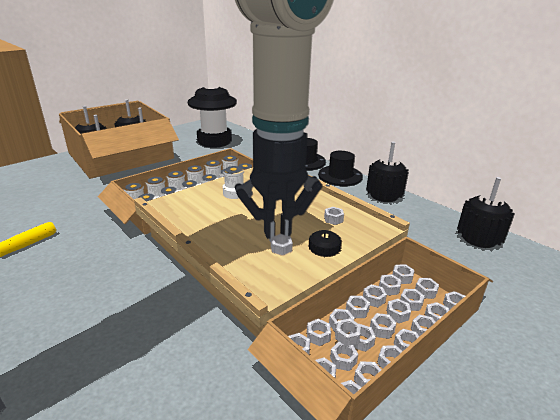

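Nut 3 at (281,244) is nested against the fingers and clear of the cap at (325,243).

```bash
python3 -m inch '0.67 -0.4 0 0 0; 0.67 -0.4 0 0 0; 0.67 -0.4 0 0 0; 0.67 -0.4 0 0 0; 0.67 -0.4 0 0 0; 0.67 -0.4 0 0 0; 0.67 -0.4 0 0 0; 0.67 -0.4 0 0 0'; python3 -m inch '0.67 -0.4 0 0 0; 0.67 -0.4 0 0 0; 0.67 -0.3 0 0 0; 0.67 0 0 0 0; 0.67 0 0 0 0; 0.67 0 0 -0.6 0; 0.67 0 0 -0.6 0; 0.67 0 0 -0.6 0'; python3 - <<'E'
from h import *
from plant import r, viewer
for n in ["side"]:
    s=viewer.snapshot(n); cv2.imwrite(f"pics/{n}7.png",s["color"])
print(r.read_state()["tool_pos"])
E
```

```text
t: 9.8
tool_pos: [0.4474, -0.1469, 0.0732]
eef_rot: [-2.702, -1.603, 0.001]
wrist_force: [-0.2, -0.6, 0.1]
width: 0.0143
t: 10.47
tool_pos: [0.4272, -0.1833, 0.1458]
eef_rot: [-2.699, -1.605, 0.001]
wrist_force: [0.6, -0.2, 0.0]
width: 0.0139
[ 0.42972296 -0.18437058  0.14976061]
```

View pics/side7.png

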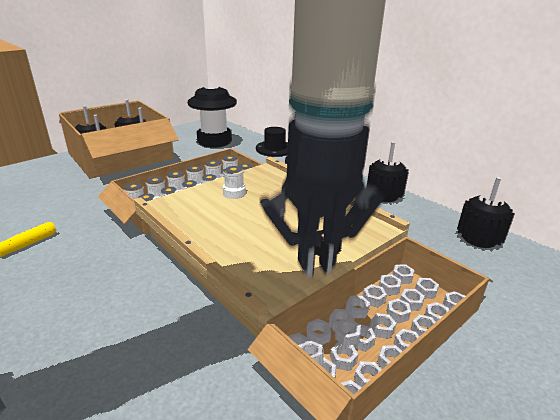

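Nut 3 is off the board. I'll turn back and go to nut 2 at about (0.627, −0.052).

```bash
python3 -m inch '0.67 0 0 -0.2 -0.12; 0.67 0 0 0 -0.12; 0.67 0 0 0 -0.12; 0.67 0 0 0 -0.12; 0.67 0 0 0 -0.02; 0.67 0.4 0.45 0 0; 0.67 0.6 0.7 0 0; 0.67 0.6 0.7 0 0'; python3 -m inch '0.67 0.55 0.63 0 0; 0.67 0.55 0.63 0 0; 0.67 0.55 0.63 0 0; 0.67 0.55 0.63 0 0; 0.67 0.55 0.6 0 0; 0.67 0 0 0 0; 0.67 0 0 0 0; 0.67 0 0 0 0'; python3 - <<'E'
from h import *
from plant import r, viewer
for n in ["side","wrist"]:
    s=viewer.snapshot(n); cv2.imwrite(f"pics/{n}8.png",s["color"]); print(n)
    for l,z in {"nut1_center":.078,"lampholder":.07,"post_cap":.07}.items():
        print(l,[(round(d["p"],2),np.round(d["centre"]),np.round(ray(s,d["centre"],z)[:2],4)) for d in viewer.mark_of(l,n)][:4])
st=r.read_state();print(st["t"],st["tool_pos"],st["eef_rot"])
E
```

```text
t: 11.18
tool_pos: [0.5015, -0.1201, 0.1532]
eef_rot: [-2.226, -2.216, 0.0]
wrist_force: [0.9, -0.3, 0.8]
width: 0.0143
t: 11.85
tool_pos: [0.625, -0.0105, 0.1526]
eef_rot: [-2.221, -2.22, 0.003]
wrist_force: [0.2, -0.8, -1.0]
width: 0.0139
side
nut1_center [(0.9, array([346., 333.]), array([ 0.4309, -0.2325]))]
lampholder [(0.96, array([235., 193.]), array([0.5568, 0.1341]))]
post_cap [(0.86, array([324., 245.]), array([ 0.5536, -0.0918]))]
wrist
nut1_center [(0.36, array([146., 369.]), array([ 0.5034, -0.1575]))]
lampholder []
post_cap [(0.56, array([197., 309.]), array([ 0.5529, -0.098 ])), (0.36, array([ 84., 365.]), array([ 0.4409, -0.1611]))]
12.25 [ 0.625683   -0.01137298  0.1534937 ] [2.22260867e+00 2.22009827e+00 5.88778925e-05]
```

View pics/side8.png

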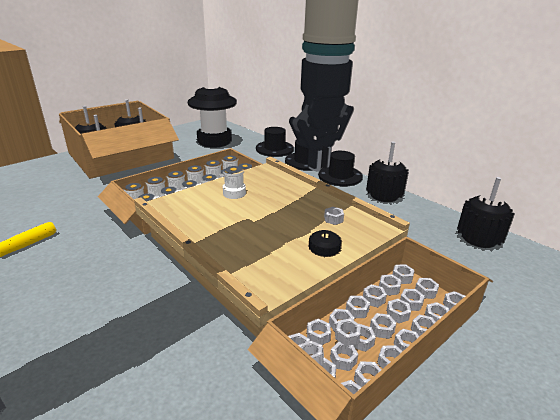

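View pics/wrist8.png

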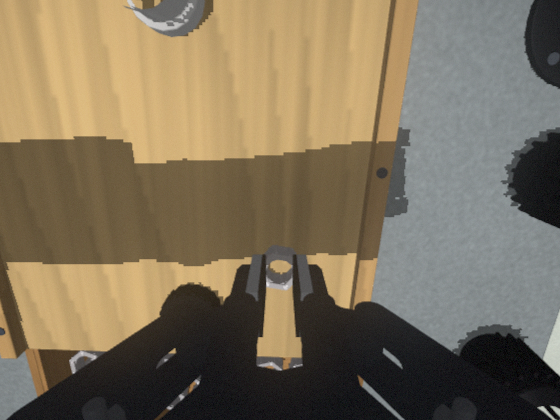

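Nut 2 (279,268 in the wrist view) is centred between the fingers, and the lampholder and cap have not moved. I'll descend and push straight.

```bash
python3 -m inch '0.67 0 0 0.7 0; 0.67 0 0 0.7 0; 0.67 0 0 0.6 0; 0.67 0 0 0 0; 0.67 -0.1 0 0 0; 0.67 -0.1 0 0 0; 0.67 -0.1 0 0 0; 0.67 -0.2 0 0 0'; python3 -m inch '0.67 -0.3 0 0 0; 0.67 -0.3 0 0 0; 0.67 -0.3 0 0 0; 0.67 -0.3 0 0 0; 0.67 -0.3 0 0 0; 0.67 -0.3 0 0 0; 0.67 -0.3 0 0 0; 0.67 0 0 0 0'; python3 - <<'E'
from h import *
from plant import r, viewer
for n in ["side"]:
    s=viewer.snapshot(n); cv2.imwrite(f"pics/{n}9.png",s["color"])
print(r.read_state()["tool_pos"])
E
```

```text
t: 12.92
tool_pos: [0.6259, -0.0305, 0.0738]
eef_rot: [-2.221, -2.222, -0.001]
wrist_force: [0.2, 1.1, 0.3]
width: 0.0138
t: 13.58
tool_pos: [0.6255, -0.1196, 0.0732]
eef_rot: [2.225, 2.215, -0.003]
wrist_force: [-0.4, -0.3, -0.3]
width: 0.0139
[ 0.62549915 -0.11759851  0.07317412]
```

View pics/side9.png

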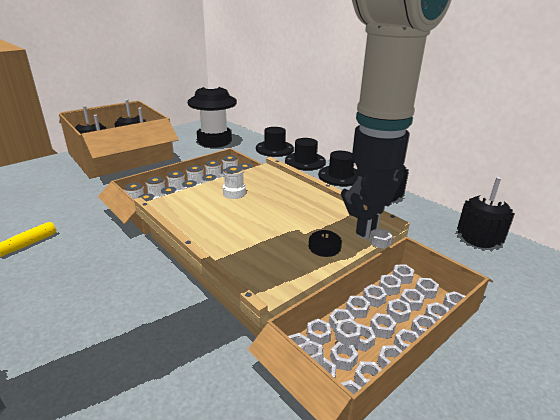

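Nut 2 (381,240) is at the edge of the board, just ahead of the fingers. One last push, then lift clear.

```bash
python3 -m inch '0.67 -0.2 0 0 0; 0.67 -0.4 0 0 0; 0.67 -0.4 0 0 0; 0.67 -0.4 0 0 0; 0.67 -0.4 0 0 0; 0.67 -0.2 0 0 0; 0.67 0 0 0 0; 0.67 0 0 0 0'; python3 -m inch '0.67 0 0 -0.7 0; 0.67 0 0 -0.7 0; 0.67 0 0 -0.7 0; 0.67 0.6 0 -0.6 0; 0.67 0.8 0 -0.4 0; 0.67 0.8 0 -0.4 0; 0.67 0.8 0 0 0; 0.67 0 0 0 0'; python3 - <<'E'
from h import *
from plant import r, viewer
for n in ["side","wrist","scene"]:
    s=viewer.snapshot(n); cv2.imwrite(f"pics/{n}10.png",s["color"]); print(n)
    for l,z in {"nut1_center":.028,"lampholder":.07,"post_cap":.07}.items():
        print(l,[(round(d["p"],2),np.round(d["centre"]),np.round(ray(s,d["centre"],z)[:2],4)) for d in viewer.mark_of(l,n)][:4])
st=r.read_state();print(st["t"],st["tool_pos"])
E
```

```text
t: 14.3
tool_pos: [0.6258, -0.1942, 0.0732]
eef_rot: [-2.221, -2.221, -0.001]
wrist_force: [-0.5, 0.2, -0.2]
width: 0.0147
t: 14.97
tool_pos: [0.6267, -0.0621, 0.215]
eef_rot: [-2.204, -2.233, -0.012]
wrist_force: [0.6, 2.2, -0.5]
width: 0.0145
side
nut1_center [(0.68, array([348., 330.]), array([ 0.4779, -0.2051])), (0.32, array([408., 287.]), array([ 0.6141, -0.2116]))]
lampholder [(0.56, array([232., 193.]), array([0.5529, 0.1375]))]
post_cap [(0.94, array([323., 246.]), array([ 0.5514, -0.0927]))]
wrist
nut1_center [(0.91, array([157., 291.]), array([ 0.474 , -0.2095])), (0.23, array([207., 218.]), array([ 0.5428, -0.1132]))]
lampholder [(0.69, array([206.,  88.]), array([0.5615, 0.0233]))]
post_cap [(0.87, array([205., 217.]), array([ 0.5521, -0.0966])), (0.58, array([211., 288.]), array([ 0.5525, -0.1779]))]
scene
nut1_center [(0.51, array([182., 220.]), array([ 0.4798, -0.2012]))]
lampholder [(0.89, array([325., 199.]), array([0.5581, 0.1279]))]
post_cap [(0.78, array([228., 224.]), array([ 0.5491, -0.1025]))]
15.5667 [ 0.62577715 -0.07529031  0.21313518]
```

View pics/side10.png

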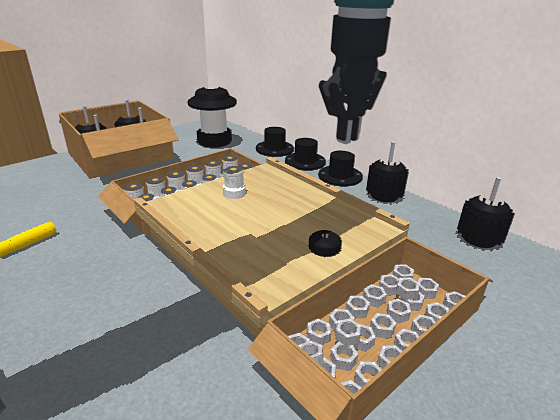

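View pics/scene10.png

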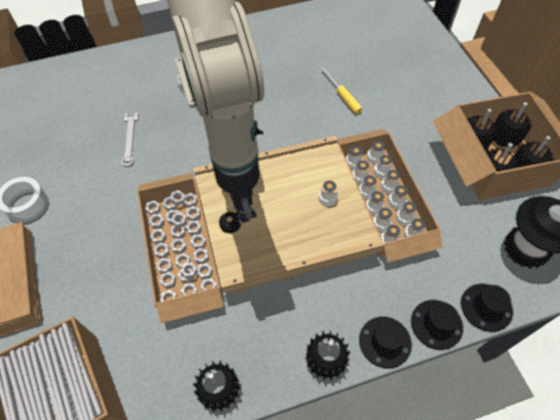

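The board is clear of nuts: the lampholder is at (233,190) and the cap at (324,243), both unmoved. I'll check the carton close up for the third nut.

```bash
python3 - <<'E'
from h import *
from plant import r, viewer
s=viewer.snapshot("side"); a=cv2.resize(s["color"][235:415,250:500],(500,360),interpolation=cv2.INTER_CUBIC)
s=viewer.snapshot("scene"); b=cv2.resize(s["color"][170:320,130:230],(240,360),interpolation=cv2.INTER_CUBIC)
cv2.imwrite("pics/crop11.png",np.hstack([a,b]))
s=viewer.snapshot("wrist"); cv2.imwrite("pics/wrist11.png",s["color"])
E
```

```text
(no output)
```

View pics/crop11.png

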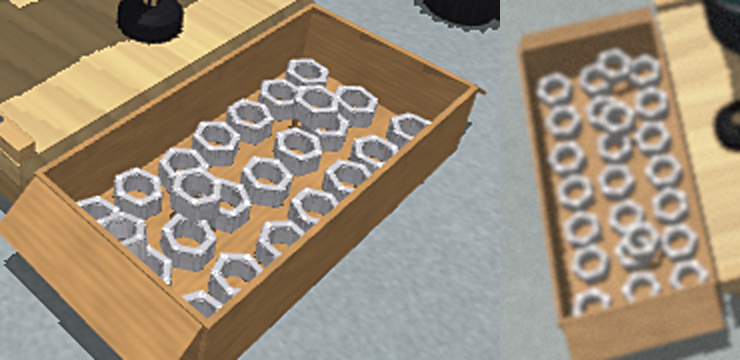

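View pics/wrist11.png

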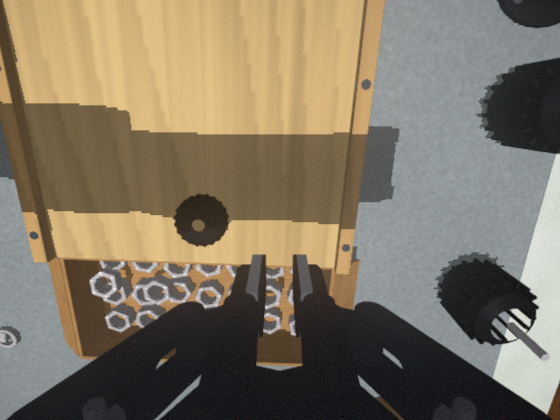

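The crop shows three extra nuts lying on the first layer, below the rim: around (120,228), (197,187) and (317,100). The robot is clear of everything, so I'm handing in.

```bash
python3 - <<'E'
from plant import r, job_done
print(r.read_state()["wrist_force"]); print(job_done())
E
```

```text
[-0.23269227 -0.70698057  1.13131578]
the job is handed in; nothing more can be done
None
```

I swept all three nuts off the board into the nut carton, using only pushes with the fingers held about 14 mm apart. Two strokes were straight; the middle nut needed a slanted one to get past the cap. I handed the job in at about 16 s of the 58 s allowed.

- **Nuts:** The last pictures show the board empty of nuts. Three extra nuts lie on the first layer in the carton, below its rim.
- **Lampholder and cap:** Both stand upright. Their final positions match the first ones within the few mm the cameras and networks scatter. One wrist-camera report put the lampholder about 110 mm away, but it was misplaced: the other two cameras and the pictures show it where it began.
- **Forces:** The wrist force read about 2 N or less at every check, and the arm was clear of everything at hand-in. Finger force on the nuts cannot be read directly.

I judged that the nuts were at rest from the still pictures; I did not measure their speed. The networks reported at most two of the three nuts in the carton, so the count of three is from my own look at the enlarged pictures.

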